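Open the bench length gauge to its end stop

ROBOT

A 6-joint arm with a two-finger parallel gripper is mounted at the origin on the work surface. World frame = base frame: x ahead of the robot, y to its left, z up, the work surface at z = 0. Lengths are in m, angles in rad, forces in N, time in s.
With the tool pointing down it reaches from about 0.25 to 0.725 m from the base axis. Payload 4 kg.
Tool frame: the origin (TCP) lies on the mounting face of the last link; the fingertips stand 173 mm ahead of it and the grasp point (between the pads) lies 155 mm ahead of it; x points along the fingers, y is the direction in which the jaws open and shut, and the axes are right-handed (so a half turn about x gives the same grasp; the last joint's range is limited). The gripper opens to 85 mm and grips with 20 to 120 N. Pads are 22 mm wide; open, the fingers measure 114 mm over their backs; the gripper's body (76 mm by 85 mm) begins 54 mm behind the grasp point. The pads swing forward as they close: fully open they stand 13 mm farther back than shut.
Start: joints at [1.313, 0.241, 0.005, 1.335, 0, 1.571], TCP at [0.127, 0.483, 0.405] pointing down, gripper open.
Joint ranges: [-2.72, 2.72], [-1.05, 1.87], [-1.09, 1.28], [-1.99, 2.15], [-1.42, 1.44], [-3.14, 3.14]. Speed limits (rad/s): [2.79, 2.79, 3.14, 3.14, 3.14, 3.14].

INTERFACE

Orientations are given as a rotation vector (axis times angle).
In Python, from cell import move_to, move_linear, goto_joints, open_gripper, gripper_close, sleep, ik, capture, calibration, Unreachable, close_job, masks_of, spot_point, read_time, read_qpos, read_qvel, read_effort, read_tcp_pos, read_tool_rot, read_contact_force, read_moment, read_width gives the robot as it stands. Calls block until the motion is done:
- move_to(position, orientation): joint-space move of the TCP to a pose.
- move_linear(position, orientation=None, velocity=0.15): straight line of the TCP; orientation=None keeps the orientation; velocity is the mean speed in m/s.
- goto_joints(angles): joint-space move.
- open_gripper() and gripper_close(): open the fingers fully, or close them until they stop; the grip force is fixed at half the most.
- sleep(seconds).
- ik(position, orientation): joint angles nearest the present ones, or None.
- capture(name): name is "side" or "top"; returns (picture, depth): 420x560x3 uint8, red, green, blue; 420x560 float32, m along the optical axis (not along the pixel's ray), 0 where there is no reading.
- calibration(name): a dict with "fx", "fy", "cx", "cy" (pixels), "pose" (4x4, takes a point from camera to world coordinates). Camera axes: x right, y up, looking along -z (the intrinsics and any distortion apply to the point x, -y, -z); pixel columns grow to the right and rows downward; lengths in m; the calibration is good to about 2 mm. A picture is of the moment at which its call begins. calibration takes no time and is no camera call.
A pose or a line that the arm cannot do raises Unreachable and nothing moves.
- close_job(): hands the job in, once; it reports no verdict.
Trained networks look in the newest picture that a camera, given by its name, has taken for a name from the list of things; names that differ only in an ending like _2 or _b are one class to them, and where a whole thing is asked for, a point or a joint stands for the part that bears it (a point fixed in the world has none). Each returns a list of dicts, best first, with "score" (0 to 1); they miss things now and then, are a little off and sometimes report something else, mostly with a low value. They report only what shows in the picture. A call takes as long as a camera call.
- masks_of(name, camera): "mask" (420x560 bool, what is visible of it) and "rect" ([left, top, width, height] in pixels, round what is visible of it).
- spot_point(name, camera): "at" ([column, row] in pixels: a listed point, or the origin of a listed thing).
Readings, each from a call of its own:
- read_time(): time.
- read_qpos(): joint angles.
- read_qvel(): joint speeds.
- read_effort(): joint torques, N m.
- read_tcp_pos(): TCP position.
- read_tool_rot(): TCP orientation.
- read_contact_force(): force on the tool from outside, world axes, zero at the start.
- read_moment(): the same for the moment, N m.
- read_width(): opening from 0.0 (shut) to 1.0 (fully open).
Only numpy, scipy, OpenCV 4.12 (cv2) and the standard library are available. Lean on these libraries where they do the work, as an engineer would, in place of code of your own. Each camera call takes 0.05 s, during which the arm holds its last target. There are 200 camera calls.

TASK

The turned shaft in the bench length gauge has been measured; open the gauge up fully so that it can be taken out. With a fingertip press the red lock button on top of the sliding carriage right down, keep it held down while you slide the carriage away from the shaft until it is right up against the end stop, then let go so that the button springs up and the carriage locks there. Only touch and push: leave the shaft lying in its rests, and do not shift the tool holder, the calliper or the ear defenders.

Things in the scene. Friction and masses are not known exactly. Their poses are not given: they have to be found in the camera images.
- gauge: bench length gauge, a heavy grey-green cast-iron bed 110 wide (its x) by 500 long (its y) with ground steel ways on top (44 mm above the bench) and a T-slot between them; it is fast to the bench. Origin: centre of the bed's underside, at bench height. Its +y axis runs along the bed, from the fixed anvil (headstock block at y -200 to -250, top 104 mm high) to the end stop (block at y +224 to +250, top 96 mm high). The carriage slides along this +y axis
- carriage (a joint): sliding position of the carriage along the gauge's +y axis, in m: 0 nearest the shaft (4 mm gap to it), 0.164 when its back touches the end stop (hard stop). It starts anywhere from about 0.003 to 0.085. The carriage is a dark housing 60 wide (x) by 64 long (y) on a 115 mm wide saddle, top 104 mm above the bench, 0.5 to 1 kg, sliding with some 1 to 2 N of drag once unlocked. While locked it does not move, however hard it is pushed
- lock_button (a joint): how far the red lock button is pressed down, in m: about 0 up (carriage locked: a tooth under it sits in a rack with a notch every 4 mm, one of them right at the end stop), 0.006 fully down (hard stop). A spring pushes it up, 5 N at the top and 8 N fully down. The carriage is free while the button is more than 4 mm down; let go, the button springs up, the carriage settles into the nearest notch (at most 2 mm away) and is locked again
- button_top (a point): centre of the flat top of the red lock button, which is round, 32 mm in diameter, in the middle of the carriage's top; with the button up its top is 119 mm above the bench and 12 mm above the steel collar (40 mm in diameter) round it, 15 mm above the housing; pressed fully down it stands 6 mm above the collar. The button rides along with the carriage; a fingertip pressed on it can drag the carriage by friction (10 to 12 N of press is enough). Axes as the gauge's
- carriage_back (a point): middle of the back face of the carriage (the face towards the end stop), 72 mm above the bench
- end_stop (a point): face of the brass stop screw (14 mm in diameter) on the end stop, 72 mm above the bench, against which the carriage's back comes to rest; fixed to the gauge
- shaft: turned steel shaft, 28 mm in diameter, 130 long along its y, 0.6 kg, lying loose in two steel V-rests on the gauge between the fixed anvil and the carriage, its axis 80 mm above the bench. Origin: on the underside line at mid length, 66 mm above the bench. To be left alone
- tool_holder: loose dark steel lathe tool holder, block 42 x 75 x 45 mm with a square tool bit 118 long along its y and a knurled nut on top (67 mm high in all), standing on the bench beyond the gauge. Origin: centre of the block's underside. To be left alone
- calliper: loose digital calliper lying flat on the bench on the robot's side of the gauge, 230 long along its y, 66 wide over the jaws, up to 14 mm high. Origin: under its beam, 10 mm towards the jaws from the middle. To be left alone
- ear_defenders: loose orange ear defenders standing on the bench beyond the gauge, 180 x 146 x 86 mm, two cups with a black headband that slopes down to the bench towards +x. Origin: on the bench midway between the cups. To be left alone

How it is judged:
On the way, in this order (a step that is already met when the one before it is completed fails the run):
1. the lock button is pressed well down with the carriage still where it stood (value of joint lock_button above 0.0042 m and distance of carriage_back from where it was at the start of the episode below 0.015 m), for 0.1 s.
2. the carriage is against the end stop with the button still held down (value of joint carriage above 0.161 m and value of joint lock_button above 0.003 m), for 0.1 s.
At the end, for the whole second after the job is handed in: the carriage stands within 3 mm of the end stop, at rest, with the lock button sprung back up (less than 1 mm down); the shaft still lies in its rests, within 12 mm of where it was; the tool holder, calliper and ear defenders are within 15 mm of where they stood (value of joint carriage above 0.161 m and velocity of joint carriage between -0.005 and 0.005 m/s and value of joint lock_button below 0.001 m and distance of shaft from where it was at the start of the episode below 0.012 m and distance of each of tool_holder, calliper, ear_defenders from where it was at the start of the episode below 0.015 m); the robot touches nothing.
It fails at once if the shaft is lifted or shifted out of its rests (distance of shaft from where it was at the start of the episode above 0.012 m).
It fails at once if a bystander is lifted or shifted (distance of any of tool_holder, calliper, ear_defenders from where it was at the start of the episode above 0.015 m).
It also fails if it takes over 38 s, if anything falls off the work surface, if the arm or the gripper's body presses on something with over 40 N, if the wrist force passes 120 N, or if a joint passes its speed limit or range.

## Working session

There is one attempt and no reset: what is moved stays moved. The work goes in short steps, each a Python script; the robot and the scene stay as the last script left them, time stands still between calls to the robot, and variables do not carry over. Pictures are saved under pics/ and viewed, about 8 in all and at most 12, crops included, and the job is handed in when it is done.

```bash
mkdir -p pics; cat > h.py <<'E'
import numpy as np, cv2
from cell import *
def px2w(cam,u,v,d):
    c=calibration(cam); 
    p=np.array([(u-c['cx'])/c['fx']*d, -(v-c['cy'])/c['fy']*d, -d,1]); return (np.array(c['pose'])@p)[:3]
def on_z(cam,u,v,z):
    a=px2w(cam,u,v,0.0); b=px2w(cam,u,v,1.0); return a+(b-a)*(z-a[2])/(b[2]-a[2])
E
python3 - <<'E'
from h import *
print({k:v for k,v in calibration('top').items()}); print(calibration('side').keys())
ims=[]
for cam in ('top','side'):
    im,d=capture(cam); cv2.imwrite(f'pics/{cam}0.png',im[:,:,::-1])
    for n,z in (('button_top',.119),('carriage_back',.072),('end_stop',.072),('gauge',0),('shaft',.066),('tool_holder',0),('calliper',0),('ear_defenders',0)):
        for r in spot_point(n,cam)[:2]:
            u,v=r['at']; dd=d[int(min(v,419)),int(min(u,559))]
            print(cam,n,round(r['score'],2),np.round([u,v]),on_z(cam,u,v,z).round(4),px2w(cam,u,v,dd).round(4))
print(read_time(),read_tool_rot())
E
```

```text
{'fx': 379.99952532275705, 'fy': 379.99952532275705, 'cx': 281.80196426338625, 'cy': 204.05511009314773, 'pose': array([[-0.00889998,  0.99099277, -0.13361927,  0.53222823],
       [-0.99993854, -0.00793662,  0.00774067, -0.01955439],
       [ 0.00661046,  0.13367996,  0.99100251,  0.85005855],
       [ 0.        ,  0.        ,  0.        ,  1.        ]])}
dict_keys(['fx', 'fy', 'cx', 'cy', 'pose'])
top button_top 0.54 [252. 249.] [0.5454 0.0324 0.119 ] [0.5454 0.0324 0.1198]
top carriage_back 0.69 [241. 246.] [0.5515 0.0585 0.072 ] [ 0.5322 -0.0196  0.8501]
top end_stop 0.5 [331. 180.] [ 0.6861 -0.1283  0.072 ] [ 0.7001 -0.1381  0.0012]
top end_stop 0.4 [240. 249.] [0.5457 0.0607 0.072 ] [0.5452 0.0577 0.1016]
top gauge 0.76 [266. 245.] [0.555  0.0102 0.    ] [0.5523 0.0066 0.1027]
top shaft 0.92 [324. 252.] [ 0.5389 -0.1121  0.066 ] [ 0.5387 -0.1088  0.0935]
top tool_holder 0.75 [266. 249.] [0.5473 0.0109 0.    ] [0.5454 0.0072 0.1038]
top tool_holder 0.61 [230. 185.] [0.6924 0.091  0.    ] [0.6841 0.0853 0.0439]
top calliper 0.95 [271. 306.] [ 0.424  -0.0009  0.    ] [ 0.4246 -0.0
[... 405 characters left out ...]
.042 ]
side gauge 0.84 [304. 258.] [0.547  0.0021 0.    ] [0.5292 0.0673 0.0642]
side gauge 0.7 [197. 279.] [0.6943 0.1069 0.    ] [0.6771 0.1317 0.0306]
side shaft 0.67 [328. 190.] [ 0.5413 -0.1132  0.066 ] [ 0.5339 -0.0786  0.0903]
side tool_holder 0.61 [196. 278.] [0.6958 0.1056 0.    ] [0.6781 0.1309 0.0311]
side tool_holder 0.26 [377. 273.] [ 0.4253 -0.0059  0.    ] [ 0.4251 -0.0019  0.0039]
side calliper 0.55 [374. 270.] [ 0.4311 -0.011   0.    ] [ 0.4308 -0.0057  0.0051]
side ear_defenders 0.87 [249. 194.] [ 0.7084 -0.1379  0.    ] [ 0.6811 -0.0786  0.046 ]
side ear_defenders 0.56 [376. 272.] [ 0.4279 -0.0069  0.    ] [ 0.4277 -0.0012  0.0055]
0.9 [ 0.20235713  1.56132827 -0.20231098]
```

```bash
python3 - <<'E'
import cv2,numpy as np
a=cv2.imread('pics/top0.png');b=cv2.imread('pics/side0.png')
cv2.imwrite('pics/v1.png',cv2.resize(a,(784,588)));cv2.imwrite('pics/v2.png',cv2.resize(b,(784,588)))
E
python3 - <<'E'
from h import *
im,d=capture('top')
h=cv2.cvtColor(im,cv2.COLOR_RGB2HSV)
# red button centroid
m=((h[...,0]<6)|(h[...,0]>174))&(h[...,1]>150)&(h[...,2]>60)
n,l,s,c=cv2.connectedComponentsWithStats(m.astype('uint8'))
for i in range(1,n):
    if s[i,4]>40: print('red',s[i],c[i],on_z('top',*c[i],.119).round(4))
# bed axis: points at ways height
v,u=np.nonzero(d>0); D=d[v,u]
c_=calibration('top');P=np.c_[(u-c_['cx'])/c_['fx']*D,-(v-c_['cy'])/c_['fy']*D,-D]@c_['pose'][:3,:3].T+c_['pose'][:3,3]
k=(abs(P[:,2]-.044)<.006)&(P[:,0]>.45)&(P[:,0]<.64)
print(cv2.minAreaRect(P[k][:,:2].astype('float32')*1000),k.sum())
for y in np.arange(-.24,.29,.04):
    q=P[k&(abs(P[:,1]-y)<.006)]
    if len(q): print(y.round(2),q[:,0].min().round(4),q[:,0].max().round(4))
E
```

```text
red [244 241  14  14 158] [250.82278481 247.66455696] [0.5472 0.0347 0.119 ]
((557.1893920898438, 165.542236328125), (816.0711059570312, 112.10176849365234), 85.53853607177734) 6589
-0.24 0.4853 0.5815
-0.2 0.4856 0.5818
-0.16 0.488 0.5844
-0.12 0.4903 0.5869
-0.08 0.493 0.5893
-0.04 0.4932 0.5896
0.0 0.4957 0.5959
0.08 0.5005 0.5971
0.12 0.503 0.5996
0.16 0.5034 0.5998
0.2 0.5058 0.6023
0.24 0.5082 0.6048
```

View pics/v1.png

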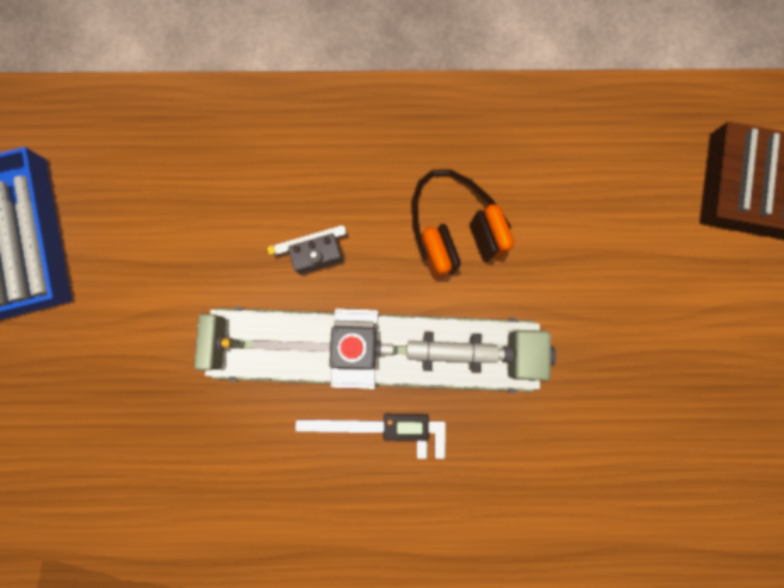

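View pics/v2.png

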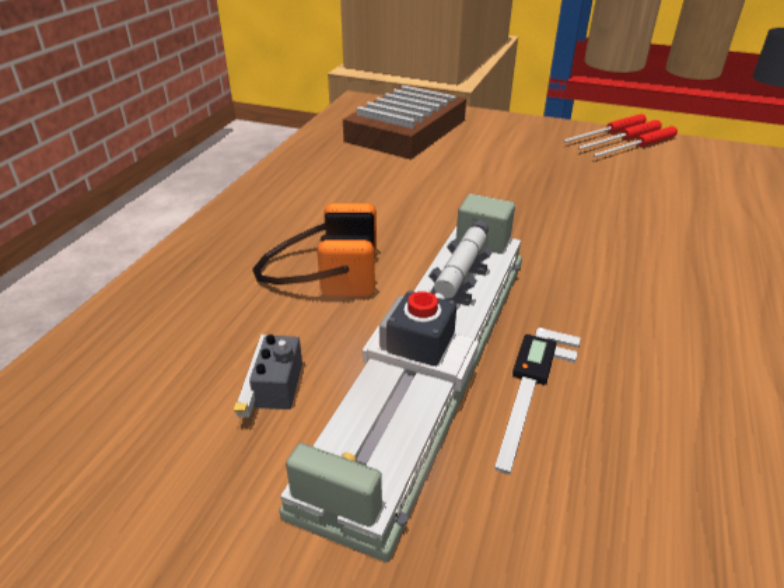

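The button is at about (0.547, 0.035) and the bed axis is tilted about 2.7° towards +x. The end stop is at the left of the top view (226,343 at 784 px) and nothing stands in the way. Next I'll close the gripper and hover over the button.

```bash
python3 - <<'E'
from h import *
R=read_tool_rot()
gripper_close()
move_to([0.547,0.035,0.33],R)
print(read_time(),read_tcp_pos(),read_contact_force(),read_width())
im,d=capture('side');cv2.imwrite('pics/v3.png',cv2.resize(im[100:340,150:450],(750,600))[:,:,::-1])
for r in spot_point('button_top','side')[:2]: print(r)
move_linear([0.547,0.035,0.300],velocity=.08)
z=.300
F0=read_contact_force()
while z>.28:
    z-=.001; move_linear([0.547,0.035,z],velocity=.05)
    f=read_contact_force()-F0
    if f[2]>2: break
print(z,f,read_tcp_pos(),read_time())
E
```

```text
3.925 [0.54693509 0.03591722 0.33016491] [-0.96369714 -0.41625218 -0.02791351] -0.004086377402763591
{'at': [302.9, 214.4], 'score': 0.88}
{'at': [199.1, 278.4], 'score': 0.34}
0.292 [-1.61241781 -0.07451513  3.09701302] [0.5470622  0.03499577 0.29249567] 6.55
```

View pics/v3.png

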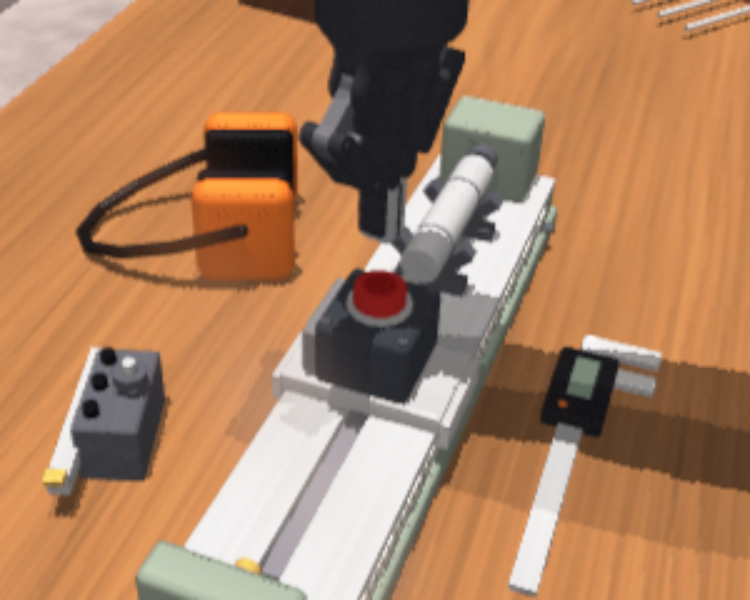

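The shut fingertips are over the button (crop 380,290), and contact came at TCP z 0.292 as expected. Next I'll press until the force shows the hard stop.

```bash
python3 - <<'E'
from h import *
F0=np.array([-.5,0,0]); z=.291
while z>.279:
    z-=.001; move_linear([0.547,0.035,z],velocity=.03)
    f=read_contact_force()
    print(round(z,4),f.round(1),read_tcp_pos().round(4),round(read_time(),2))
    if f[2]>14: break
sleep(.3); print(read_contact_force().round(1))
E
```

```text
0.29 [-1.6 -0.5  5.2] [0.5471 0.035  0.2905] 6.8
0.289 [-1.9  0.3  6.1] [0.5471 0.035  0.2896] 7.05
0.288 [-1.6 -0.2  5.9] [0.5471 0.035  0.2887] 7.3
0.287 [-1.3 -0.7  7.1] [0.5471 0.035  0.2878] 7.55
0.286 [-1.9 -0.3  6.2] [0.5471 0.035  0.2868] 7.8
0.285 [-3.1 -0.9 10.5] [0.547  0.035  0.2864] 8.05
0.284 [-4.8 -0.1 15.6] [0.547  0.035  0.2864] 8.3
[-4.4 -0.2 15.3]
```

```bash
python3 - <<'E'
from h import *
e=np.array([.0477,.9989]); p0=np.array([.547,.035]); z=.284; s=0
while s<.165:
    s+=.01 if s<.125 else .004
    p=p0+e*s; move_linear([*p,z],velocity=.04)
    f=read_contact_force(); t=read_tcp_pos()
    print(round(s,3),round(z,4),f.round(1),t.round(4),round(read_time(),2))
    if f[2]<12.5: z-=.0004
    if f[2]>17: z+=.0004
    if f@[*e,0]<-4.5 or t[2]<.2835: break
im,d=capture('side');cv2.imwrite('pics/v4.png',cv2.resize(im[150:390,150:450],(750,600))[:,:,::-1])
E
```

```text
0.01 0.284 [-5.3  0.8 14.7] [0.5475 0.0455 0.2864] 9.0
0.02 0.284 [-4.7 -0.2 13.7] [0.548  0.0555 0.2864] 9.4
0.03 0.284 [-5.3  0.7 14.2] [0.5484 0.0655 0.2864] 9.8
0.04 0.284 [-4.8  1.7 14.7] [0.5489 0.0756 0.2864] 10.2
0.05 0.284 [-3.9  1.  14.7] [0.5494 0.0856 0.2864] 10.6
0.06 0.284 [-3.9  1.4 14.4] [0.5499 0.0956 0.2864] 11.0
0.07 0.284 [-4.   1.1 14.4] [0.5504 0.1056 0.2864] 11.4
0.08 0.284 [-4.5  2.  13.4] [0.5508 0.1156 0.2864] 11.8
0.09 0.284 [-3.8  0.9 13. ] [0.5513 0.1256 0.2864] 12.2
0.1 0.284 [-4.6  1.2 13.9] [0.5518 0.1356 0.2864] 12.6
0.11 0.284 [-3.5  0.7 13.6] [0.5523 0.1456 0.2864] 13.0
0.12 0.284 [-4.5  0.4 13.3] [0.5528 0.1557 0.2864] 13.4
0.13 0.284 [-4.1  1.6 13.8] [0.5533 0.1656 0.2864] 13.8
0.134 0.284 [-4.3  1.1 13.1] [0.5534 0.1696 0.2864] 14.05
0.138 0.284 [-4.   1.2 13.4] [0.5536 0.1736 0.2864] 14.3
0.142 0.284 [-4.3  1.1 13.3] [0.5538 0.1776 0.2864] 14.55
0.146 0.284 [-4.4  1.1 12.9] [0.554  0.1816 0.2864] 14.8
0.15 0.284 [-4.7 -4.6 14.7] [0.5542 0.184  0.2864] 15.05
```

View pics/v4.png

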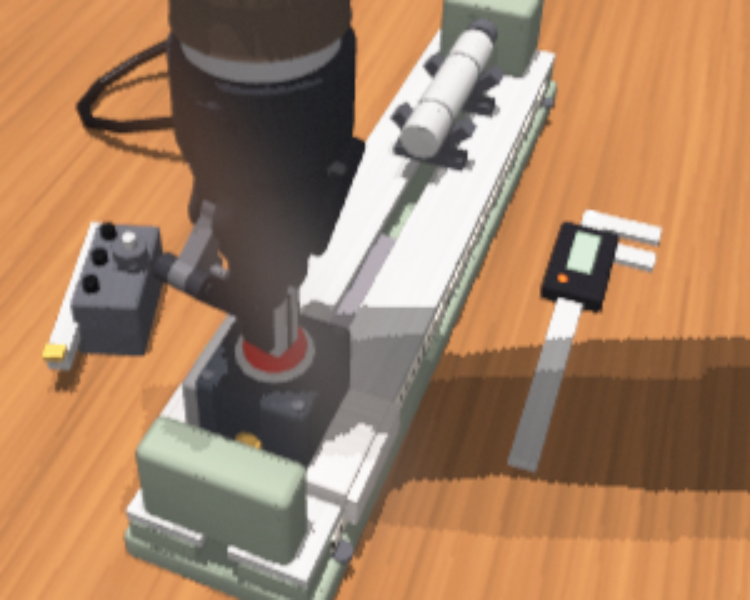

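The carriage has closed up to the brass screw (crop 248,440). The y force jumped by -5.7 N and the TCP stalled, so it is against the stop. I'll hold briefly, lift straight off and check.

```bash
python3 - <<'E'
from h import *
sleep(.4); print(read_contact_force().round(1),read_tcp_pos().round(4))
x,y=.547+.0477*.15,.035+.9989*.15
move_linear([x,y,.30],velocity=.06); move_linear([x,y,.40],velocity=.12)
goto_joints([1.313,0.241,0.005,1.335,0,1.571]); sleep(.2)
print(read_contact_force().round(1),read_time())
im,d=capture('side');cv2.imwrite('pics/v5.png',cv2.resize(im[150:390,150:450],(750,600))[:,:,::-1])
for n,zz in (('button_top',.119),('carriage_back',.072),('shaft',.066),('tool_holder',0),('calliper',0),('ear_defenders',0)):
    for r in spot_point(n,'side')[:1]: print(n,r,on_z('side',*r['at'],zz).round(4))
im,d=capture('top'); h=cv2.cvtColor(im,cv2.COLOR_RGB2HSV)
m=((h[...,0]<6)|(h[...,0]>174))&(h[...,1]>150)&(h[...,2]>60)
n,l,s,c=cv2.connectedComponentsWithStats(m.astype('uint8'))
for i in range(1,n):
    if s[i,4]>40:
        mm=l==i; dd=np.median(d[mm][d[mm]>0]); print(c[i],on_z('top',*c[i],.119).round(4),px2w('top',*c[i],dd).round(4))
E
```

```text
[-4.1 -3.9 14.4] [0.5542 0.1839 0.2864]
[0.  0.  0.2] 18.9833
button_top {'at': [259.9, 284.9], 'score': 0.67} [0.5507 0.1857 0.119 ]
carriage_back {'at': [246.7, 325.7], 'score': 0.87} [0.558  0.2139 0.072 ]
shaft {'at': [325.5, 190.6], 'score': 0.73} [ 0.5457 -0.1109  0.066 ]
tool_holder {'at': [195.2, 279.9], 'score': 0.9} [0.6958 0.1096 0.    ]
calliper {'at': [374.3, 272.7], 'score': 0.7} [ 0.4303 -0.0055  0.    ]
ear_defenders {'at': [250.5, 197.7], 'score': 0.88} [ 0.7009 -0.1281  0.    ]
[173.63297872 244.57446809] [0.5544 0.1821 0.119 ] [0.5544 0.182  0.119 ]
```

View pics/v5.png

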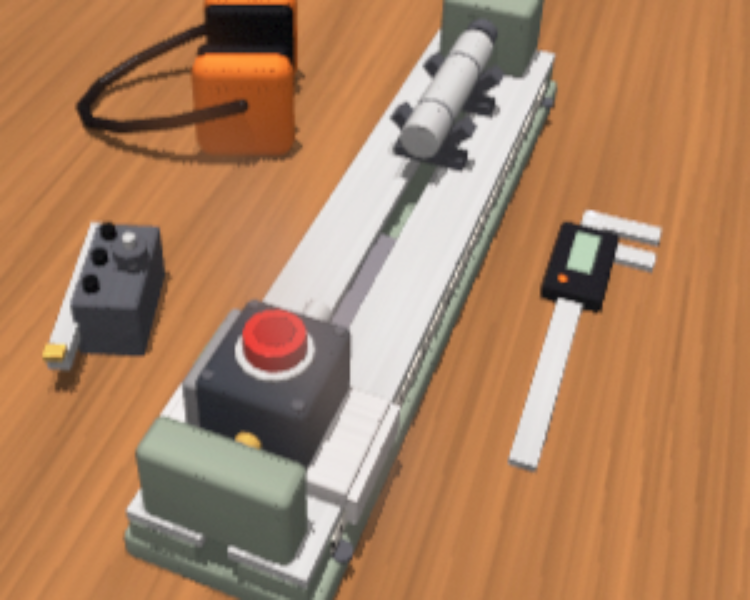

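The button is up again (crop 275,340; depth 119 mm), the carriage is against the brass screw, and the shaft and bystanders are in place.

```bash
python3 -c "
from cell import *
close_job()"
```

```text
the job is handed in; nothing more can be done
```

The gauge is fully open, with the carriage locked against the end stop, and I've handed the job in. I pressed the lock button with the shut fingertips until it bottomed out at about 15 N. I then dragged the carriage about 148 mm along the bed with the button held down. At the end the y force changed by about -5.7 N and the arm stalled. I held it there for about 0.4 s, lifted straight off and moved the arm back to its start position.

**Last checks:**
- **Button:** its top measured 119 mm above the bench, so it has sprung fully up.
- **Carriage:** the top camera put the button about 147 mm from where it started. In the picture the carriage's back is against the brass screw.
- **Shaft and bystanders:** the shaft still lies in its rests. The tool holder, calliper and ear defenders look unmoved in the pictures.
- **Robot:** it touches nothing, with contact force near 0. The clock read 19 s at the last check, against the 38 s limit.

**Disagreements:**
- The network's end-stop spot predicted about 142 mm of travel, a few mm less than the 147–148 mm covered.
- Its before and after side-view points for the ear defenders differ by about 12 mm, against 5 mm or less for the shaft and the other bystanders. I put that down to network scatter, since the arm never came near them.

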